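# Set the herb mill to fine and start it

## Task

Get the herb mill on the pharmacy counter grinding fine: push the lever of its grinding collar round until the lever stands centred over the red mark of the scale, and only then press the green start button fully down and let it come up again. Push with the fingertips or the outside of the fingers and do not take the lever's knob between them; leave everything else on the counter standing where it is.

Things in the scene. Friction and masses are not known exactly. Their poses are not given: they have to be found in the camera images.
- mill: The herb mill, fixed to the counter. Origin: on the counter under the upright axis of its round burr head (194 mm across, top face 170 mm high). Its motor housing (150 x 185 mm, top also 170 mm high) is centred 180 mm along the mill's -y and ends at 273 mm. A chute points to the mill's -x.
- collar_axis (a point): Point on the upright axis of the collar and lever, 190 mm above the counter. On this axis stand the black collar (120 mm across, up to 200 mm high) and, above it, a low lidded steel hopper (116 mm across, lid 246 mm high, its button 260 mm).
- lever_knob (a point): Middle of the upright black knob at the lever's end, 130 mm from the collar's axis, 214 mm above the counter: a round pin 18 mm in diameter, from 191 to 237 mm high, outside the head's rim, with only the counter or the powder cup below.
- lever_over_scale (a point): Point on the lever's centre line, 79 mm from the collar's axis, 186 mm above the counter. The lever is a straight radial steel bar 7 mm wide and 8 mm thick, from the collar to the knob, passing about 9 mm above the scale.
- red_mark (a point): Centre of the red mark (14 mm wide, 28 mm long, radial) on the white scale ring on top of the head; 79 mm from the collar's axis, 173 mm above the counter. Yellow, then blue marks follow, 26 degrees apart, counter-clockwise from above. The scale ring is clamped fast, differently from start to start.
- lever (a joint): Angle of collar and lever about the upright axis, rad; 0: the lever points along the mill's +y; it grows clockwise seen from above; stops at -1.1 and 1.0. It starts counter-clockwise of the red mark. It turns stiffly (about 3 N sideways at the knob) and stays where it is left.
- start_top (a point): Centre of the top face of the green start button (32 mm across) on top of the motor housing, about 0.195 m along the mill's -y from the head's axis. A black stop button of 26 mm stands 60 mm from it, towards the mill's +x.
- start (a joint): Travel of the green start button, m: 0 up, 0.006 fully down (about 5 N); springs back.
- powder_cup: Open steel powder cup, 72 mm across, 62 mm tall, standing under the mill's chute. Loose, to be left alone. Origin: centre of its underside.
- jar_a: Lidded white porcelain jar with blue bands, 100 mm across, 129 mm tall. Loose, to be left alone. Origin: centre of its underside.
- jar_b: Lidded white porcelain jar with green bands, 100 mm across, 129 mm tall. Loose, to be left alone. Origin: centre of its underside.
- mortar: Brass mortar, 108 mm across, 92 mm tall, its pestle standing out to 146 mm. Loose, to be left alone. Origin: centre of its underside.
- balance_pan: Flat brass balance pan, 124 mm across, 18 mm tall. Loose, to be left alone. Origin: centre of its underside.
- fruit_bowl: Porcelain bowl heaped with dark round fruits, 192 mm across, 115 mm tall. Loose, to be left alone. Origin: centre of its underside.
- scoop: Small steel scoop with a wooden handle, about 200 mm long, 20 mm tall. Loose, to be left alone. Origin: on the counter under the back edge of its blade.

How it is judged:
By the outcome, as a careful person would: the job done as asked, in the order asked, and still so for the second after the job is handed in, with the robot touching nothing.
It also fails if it takes over 48 s, if anything falls off the work surface, if the arm or the gripper's body presses on something with over 40 N, if the wrist force passes 120 N, or if a joint passes its speed limit or range.

## Robot

A 6-joint arm with a two-finger parallel gripper is mounted at the origin on the work surface. World frame = base frame: x ahead of the robot, y to its left, z up, the work surface at z = 0. Lengths are in m, angles in rad, forces in N, time in s.
With the tool pointing down it reaches from about 0.3 to 0.875 m from the base axis. Payload 6.4 kg.
Tool frame: the origin (TCP) lies at the centre of the arm's flange, where the gripper is bolted on; the fingertips stand 173 mm ahead of it and the grasp point (between the pads) lies ctrl.grip_point_offset ahead of it (ctrl.grip_point_offset is the distance from the TCP to the grasp point, in m); z points along the fingers, y is the direction in which the jaws open and shut (so a half turn about z gives the same grasp; the last joint's range is limited). The gripper opens to 85 mm and grips with 20 to 120 N. Pads are 22 mm wide; open, the fingers measure 114 mm over their backs; the gripper's body (76 mm by 85 mm) begins 54 mm behind the grasp point. The pads swing forward as they close: fully open they stand 13 mm farther back than shut.
Start: joints at [-1.32, 0.181, 1.607, -0, 1.354, -0.206], TCP at [0.254, -0.516, 0.405] pointing down, gripper open.
Joint ranges: [-2.99, 2.99], [-0.89, 2.07], [0.3, 2.58], [-1.14, 4.28], [0, 2.63], [-3.12, 3.12]. Speed limits (rad/s): [2.57, 2.57, 3.01, 3.14, 3.14, 3.14].

## Interface

Orientations are given as a unit quaternion [w, x, y, z].
In Python, from bench import ctrl, cams, boxes_of, landmark_of gives the robot as it stands.
- The arm moves only by the shell command python3 -m handwheel 'ROWS'. ROWS is JSON, a list of rows, each an object with "offset": the shift along the tool's x, y, z in m, a list of three; "spin": the turn about the tool's z in degrees; "grip": the opening, from 0 (shut) to 1 (fully open). A call has 1 to 20 rows; each row is the pose to reach, as a shift and turn from the pose commanded when the call began, along the tool's axes at that moment; what a row does not reach only later rows make up. A row lasts 1/8 s, in which the tool goes at most 62.5 mm and 10.7 degrees, less where a joint would pass 70% of its speed; a pose out of reach is approached as far as the arm can. A call with a gripper value outside its range is refused whole. The fingers move at their own pace and stop on an object; the grip force is fixed at half the most. Time passes only in rows, so rows that repeat a pose let the fingers close. It gives the time, the measured TCP pose, the force and the opening at its end, in the units of the state.
- ctrl.get_obs(): the state, without advancing time (a new reading comes with each control period).
- cams.camera(name): name is "scene" or "top" or "wrist"; returns a dict with "color" (400x640x3 uint8, red, green, blue), "camera_matrix" (3x3 intrinsics, pixels), "view" (4x4, takes a point from world to camera coordinates); the wrist camera has in their place "tool_from_camera" (4x4, takes a point from camera to tool coordinates, whose origin is the TCP and whose axes are the flange's). Camera axes: x right, y up, looking along -z (the intrinsics and any distortion apply to the point x, -y, -z); pixel columns grow to the right and rows downward; lengths in m; the calibration is good to about 2 mm. The wrist camera is an equidistant fisheye: a pixel r from the principal point sees the ray r / f radians off the axis. A picture is of the moment at which its call begins: read the wrist's pose just before it. There is no depth.
- ctrl.hand_in(): hands the job in, once; it reports no verdict.
Trained networks look in a picture, given as the dict that the camera call returned (one of the last four; its "shot" number tells which), for a name from the list of things; names that differ only in an ending like _2 or _b are one class to them, and where a whole thing is asked for, a point or a joint stands for the part that bears it (a point fixed in the world has none). Each returns a list of dicts, best first, with "confidence" (0 to 1); they miss things now and then, are a little off and sometimes report something else, mostly with a low value. They report only what shows in the picture. A call takes as long as a camera call.
- boxes_of(picture, thing): "uv" ([column, row] in pixels, amid what is visible of it).
- landmark_of(picture, thing): "uv" ([column, row] in pixels: a listed point, or the origin of a listed thing).
The state is a dict: "time_s": time; "q": joint angles; "dq": joint speeds; "joint_efforts": joint torques, N m; "eef_pos": TCP position; "eef_rot": TCP orientation; "wrist_force": force on the tool from outside, world axes, zero at the start; "torque": the same for the moment, N m; "opening": opening from 0.0 (shut) to 1.0 (fully open).
Only numpy, scipy, OpenCV 4.12 (cv2) and the standard library are available. Lean on these libraries where they do the work, as an engineer would, in place of code of your own. Each camera call takes 0.05 s, during which the arm holds its last target.

## Working session

There is one attempt and no reset: what is moved stays moved. The work goes in short steps, Python scripts to look and compute and a shell command to move; the robot and the scene stay as the last step left them, time stands still between calls to the robot, and variables do not carry over. Pictures are saved under pics/ and viewed, and the job is handed in when it is done.

```bash
ls; mkdir -p pics
python3 - <<'E'
from bench import ctrl,cams,boxes_of,landmark_of
import cv2,numpy as np
print(ctrl.get_obs(), ctrl.grip_point_offset)
for n in ["scene","top"]:
    p=cams.camera(n); cv2.imwrite(f"pics/{n}0.png",p["color"][:,:,::-1])
    print(n,p["camera_matrix"].tolist(),p["view"].tolist(),[k for k in p])
    for t in ["mill","collar_axis","lever_knob","lever_over_scale","red_mark","start_top"]+(["powder_cup","jar_a","mortar","balance_pan","fruit_bowl","scoop"] if n=="top" else []):
        print(t,[(np.round(d["uv"],1).tolist(),round(d["confidence"],2)) for d in landmark_of(p,t)][:3])
E
```

```text
pics
{'time_s': 0.0, 'q': array([-1.32030203e+00,  1.81499029e-01,  1.60801453e+00,  1.89262452e-05,
        1.35381438e+00, -2.06259624e-01]), 'dq': array([ 0.0009376 ,  0.00127109,  0.00128363, -0.00107152,  0.00032116,
       -0.00032573]), 'joint_efforts': array([-8.50841916e-04, -4.44869006e+01, -3.51337552e+01, -3.89834213e-04,
        9.13171767e-03,  2.68757091e-06]), 'eef_pos': array([ 0.25356903, -0.51577772,  0.40380437]), 'eef_rot': array([-8.67635245e-04,  9.74035225e-01,  2.26394850e-01, -9.95119515e-06]), 'wrist_force': array([-0.29456952, -0.72805471,  0.40072226]), 'torque': array([ 0.0574998 ,  0.00674351, -0.030487  ]), 'opening': 0.9984062210023386} 0.1547
scene [[484.4892339305994, 0.0, 317.0392922909076], [0.0, 484.4892339305994, 192.85299222901412], [0.0, 0.0, 1.0]] [[-0.07180943041678652, 0.9974182169278081, 0.0005533929602199369, 0.05835559344476662], [-0.7399735817222577, -0.05364663161156071, 0.6704932044919374, 0.25104866282434757], [0.668791824154834, 0.047738238942018105, 0.7419154645149033, -1.9024180122682217], [0.0, 0.0, 0.0, 1.0]] ['color', 'camera_m
[... 517 characters left out ...]
36333037133], [-0.19682020133667527, -0.0009066532043294686, 0.9804391803297936, -1.752059050907413], [0.0, 0.0, 0.0, 1.0]] ['color', 'camera_matrix', 'view', 'shot']
mill []
collar_axis [([287.8, 169.6], 0.8), ([212.8, 201.1], 0.34)]
lever_knob [([251.2, 182.0], 0.88)]
lever_over_scale [([265.5, 177.8], 0.53), ([347.2, 185.7], 0.49)]
red_mark [([266.5, 156.3], 0.6)]
start_top [([344.5, 182.9], 0.6), ([456.0, 195.6], 0.23)]
powder_cup [([280.0, 218.1], 0.54)]
jar_a [([166.3, 184.8], 0.74), ([213.3, 161.0], 0.73)]
mortar [([210.2, 199.0], 0.7), ([264.7, 175.1], 0.6)]
balance_pan [([212.9, 252.5], 0.55), ([212.7, 160.1], 0.18)]
fruit_bowl [([458.2, 195.5], 0.97)]
scoop [([417.6, 256.7], 0.62)]
```

View pics/scene0.png

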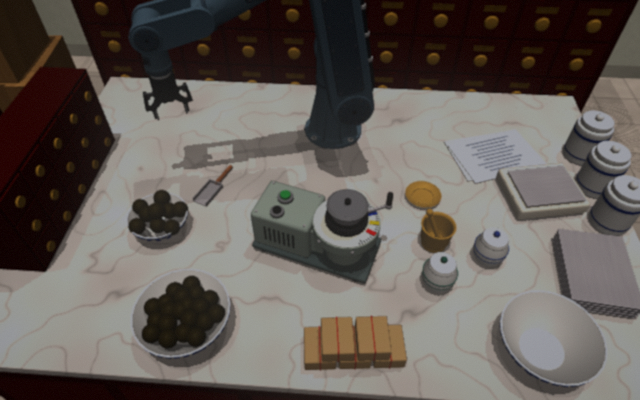

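View pics/top0.png

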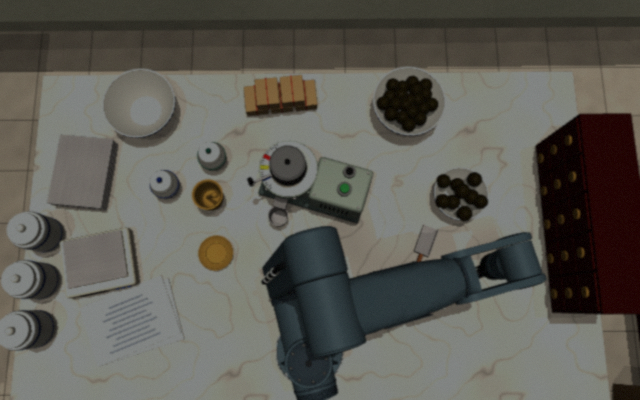

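```bash
cat > h.py <<'E'
import numpy as np
from scipy.spatial.transform import Rotation as R
def ray(p,uv):
    K=p["camera_matrix"];V=np.array(p["view"])
    d=np.array([(uv[0]-K[0][2])/K[0][0],-(uv[1]-K[1][2])/K[1][1],-1.])
    Rm=V[:3,:3];o=-Rm.T@V[:3,3];return o,Rm.T@d
def at(p,uv,z):
    o,d=ray(p,uv);return o+d*(z-o[2])/d[2]
def proj(p,X):
    K=p["camera_matrix"];V=np.array(p["view"]);c=V[:3,:3]@np.array(X)+V[:3,3]
    return np.array([K[0][2]+K[0][0]*c[0]/-c[2],K[1][2]+K[1][1]*-c[1]/-c[2]])
E
python3 - <<'E'
from h import *
from bench import cams,landmark_of,ctrl
H=dict(collar_axis=.19,lever_knob=.214,lever_over_scale=.186,red_mark=.173,start_top=.18)
import cv2
for n in ["scene","top"]:
    p=cams.camera(n)
    for t,z in H.items():
        for d in landmark_of(p,t)[:2]: print(n,t,np.round(at(p,d["uv"],z),4),round(d["confidence"],2))
    c=(330,190) if n=="scene" else (300,175)
    im=p["color"][c[1]-75:c[1]+75,c[0]-100:c[0]+100,::-1]
    cv2.imwrite(f"pics/{n}_z.png",cv2.resize(im,None,fx=4,fy=4,interpolation=cv2.INTER_CUBIC))
E
```

```text
scene collar_axis [0.5929 0.0724 0.19  ] 0.66
scene collar_axis [0.7855 0.298  0.19  ] 0.43
scene lever_knob [0.5386 0.1769 0.214 ] 0.81
scene lever_over_scale [0.5691 0.1427 0.186 ] 0.91
scene red_mark [0.6326 0.136  0.173 ] 0.65
scene red_mark [0.502  0.1945 0.173 ] 0.51
scene start_top [ 0.5171 -0.1185  0.18  ] 0.53
top collar_axis [0.5865 0.0611 0.19  ] 0.65
top lever_over_scale [0.5607 0.1349 0.186 ] 0.62
top red_mark [0.6383 0.1315 0.173 ] 0.83
top start_top [0.6172 0.3084 0.18  ] 0.7
top start_top [ 0.5269 -0.1357  0.18  ] 0.48
```

View pics/scene_z.png

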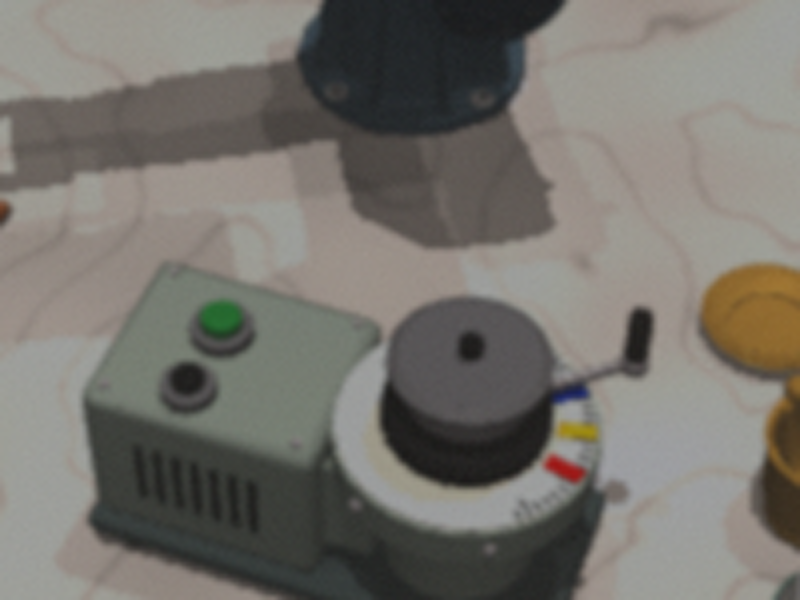

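View pics/top_z.png

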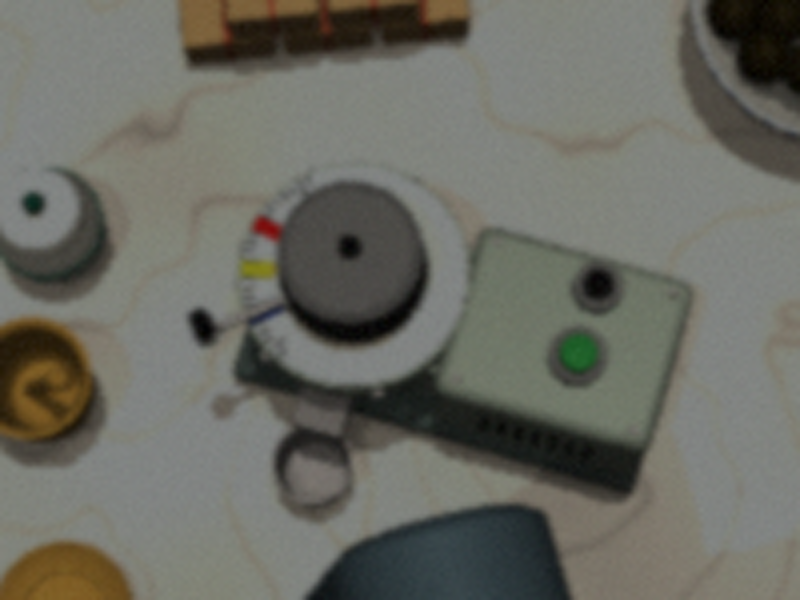

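```bash
cat > fit.py <<'E'
from h import *
from bench import cams
from scipy.optimize import least_squares
S=cams.camera("scene");T=cams.camera("top")
s=lambda a,b:np.array([230+a/4,115+b/4]);t=lambda a,b:np.array([200+a/4,100+b/4])
# pixel observations: name -> scene, top
O=[("lid",s(470,343),t(349,245)),("c1",s(88,395),t(690,292)),("c2",s(165,265),t(637,445)),("c3",s(378,328),t(440,388)),("c4",s(310,465),t(487,230)),
("start",s(222,317),t(578,351)),("stop",s(187,376),t(598,284)),("red",s(565,468),t(266,229)),("yel",s(578,432),t(258,270)),("knobtop",s(641,314),t(199,322))]
def pts(v):
    x,y,w,L,r,bz,bx=v
    # local: w = yaw of mill frame; lever angle clockwise from +y
    def W(a,b,z): return np.array([x+np.cos(w)*a-np.sin(w)*b,y+np.sin(w)*a+np.cos(w)*b,z])
    P=lambda rad,ang,z:W(rad*np.sin(ang),rad*np.cos(ang),z)
    return dict(lid=W(0,0,.258),c1=W(.075,-.2725,.17),c2=W(-.075,-.2725,.17),c3=W(-.075,-.0875,.17),c4=W(.075,-.0875,.17),
     start=W(bx,-.195,bz),stop=W(bx+.06,-.195,bz),red=P(.079,r,.173),yel=P(.079,r-np.radians(26),.173),knobtop=P(.130,L,.236))
def f(v,out=False):
    p=pts(v);r=[];
    for n,a,b in O:
        r+=[proj(S,p[n])-a,proj(T,p[n])-b]
    return np.array(r) if out else np.ravel(r)
g=least_squares(f,[.59,.065,-.2,-.2,.4,.18,0],loss="soft_l1")
if __name__=="__main__":
    print(np.round(g.x,4),"lever,red deg",np.degrees(g.x[3:5]))
    for (n,_,_),a in zip(O,f(g.x,True).reshape(-1,4)):print(n,np.round(a,1))
    for k,q in pts(g.x).items():print(k,np.round(q,4))
E
python3 fit.py
```

```text
[ 0.5936  0.0664 -0.3007 -0.743   0.1745  0.1832 -0.017 ] lever,red deg [-42.57031426   9.99608948]
lid [-0.1 -0.9 -0.9 -1.4]
c1 [-4.1 -1.5  1.2 -3.8]
c2 [-1.2 -3.9  2.1  1. ]
c3 [ 1.9 -3.4 -3.5 -0.9]
c4 [-0.1 -0.4 -2.1 -4. ]
start [-0.2  0.1 -1.   0.1]
stop [ 0.  -0.1 -0.9 -0.4]
red [-0.4 -0.9 -0.2 -0.8]
yel [-0.6 -1.4 -0.9 -0.9]
knobtop [-0.7 -1.1 -0.5 -1.3]
lid [0.5936 0.0664 0.258 ]
c1 [ 0.5846 -0.2161  0.17  ]
c2 [ 0.4413 -0.1717  0.17  ]
c3 [0.4961 0.005  0.17  ]
c4 [ 0.6393 -0.0394  0.17  ]
start [ 0.5197 -0.1149  0.1832]
stop [ 0.577  -0.1326  0.1832]
red [0.6298 0.1366 0.173 ]
yel [0.5953 0.1453 0.173 ]
knobtop [0.538  0.1838 0.236 ]
```

```bash
python3 -m handwheel '[{"offset":[0,0,-0.06],"spin":0,"grip":0},{"offset":[0.04,-0.04,-0.06],"spin":0,"grip":0},{"offset":[0.08,-0.08,-0.06],"spin":0,"grip":0},{"offset":[0.12,-0.12,-0.06],"spin":0,"grip":0},{"offset":[0.16,-0.16,-0.06],"spin":0,"grip":0},{"offset":[0.20,-0.20,-0.06],"spin":0,"grip":0},{"offset":[0.24,-0.24,-0.06],"spin":0,"grip":0},{"offset":[0.28,-0.28,-0.06],"spin":0,"grip":0},{"offset":[0.32,-0.32,-0.06],"spin":0,"grip":0},{"offset":[0.36,-0.36,-0.06],"spin":0,"grip":0},{"offset":[0.40,-0.40,-0.06],"spin":0,"grip":0},{"offset":[0.44,-0.44,-0.06],"spin":0,"grip":0},{"offset":[0.48,-0.48,-0.06],"spin":0,"grip":0},{"offset":[0.519,-0.503,-0.06],"spin":0,"grip":0},{"offset":[0.519,-0.503,-0.06],"spin":0,"grip":0},{"offset":[0.519,-0.503,-0.06],"spin":0,"grip":0}]'
python3 - <<'E'
from bench import ctrl,cams
import cv2
for n in ["scene","top","wrist"]:
    p=cams.camera(n);im=p["color"][:,:,::-1]
    if n!="wrist":
        c=(330,190) if n=="scene" else (300,175); im=im[c[1]-75:c[1]+75,c[0]-100:c[0]+100]
        im=cv2.resize(im,None,fx=2,fy=2,interpolation=cv2.INTER_CUBIC)
        cv2.imwrite(f"pics/{n}1.png",im)
    else: cv2.imwrite("pics/wrist1.png",im); print(p["camera_matrix"],p["tool_from_camera"])
print(ctrl.get_obs())
E
python3 -c "
import cv2,numpy as np
a=cv2.imread('pics/scene1.png');b=cv2.imread('pics/top1.png');cv2.imwrite('pics/m1.png',np.hstack([a,b]))"
```

```text
time_s: 3.7
eef_pos: [0.4973, 0.1642, 0.4644]
eef_rot: [0.0, 0.974, 0.227, -0.0]
wrist_force: [-0.0, -0.6, 0.2]
opening: -0.003
[[309.70691629   0.         322.39683549]
 [  0.         309.70691629 197.70467552]
 [  0.           0.           1.        ]] [[ 1.38371817e-03  9.58412473e-01  2.85383280e-01  7.28993074e-02]
 [ 9.99998336e-01 -9.86886786e-04 -1.53432695e-03  7.02155997e-04]
 [-1.18887710e-03  2.85384928e-01 -9.58412244e-01  3.00365714e-02]
 [ 0.00000000e+00  0.00000000e+00  0.00000000e+00  1.00000000e+00]]
{'time_s': 3.85, 'q': array([ 9.04767943e-02,  1.80349859e-02,  1.66215295e+00, -1.68559627e-04,
        1.46123008e+00,  1.20585648e+00]), 'dq': array([-0.00274793, -0.00310692, -0.00296597,  0.0015595 , -0.0007874 ,
       -0.00050287]), 'joint_efforts': array([ 2.92071467e-01, -3.71549034e+01, -3.64666343e+01,  1.51552563e-02,
       -1.51715285e-03, -4.43953919e-03]), 'eef_pos': array([0.49729073, 0.16337578, 0.46487   ]), 'eef_rot': array([9.49333536e-05, 9.74184203e-01, 2.25754564e-01, 7.50402489e-05]), 'wrist_force': array([-0.3893744 ,  0.18950305,  0.30348558]), 'torque': array([-0.00014536,  0.04127462, -0.00796005]), 'opening': -0.004428029368806284}
```

View pics/m1.png

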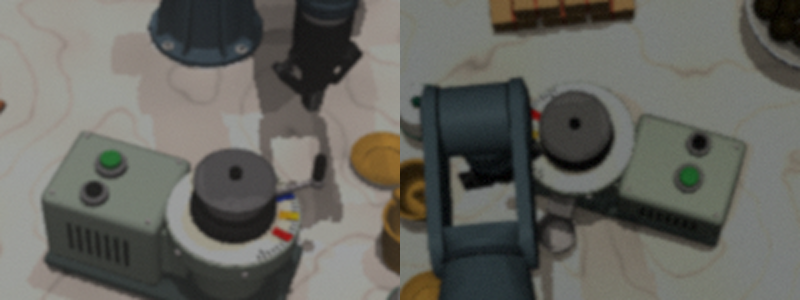

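View pics/wrist1.png

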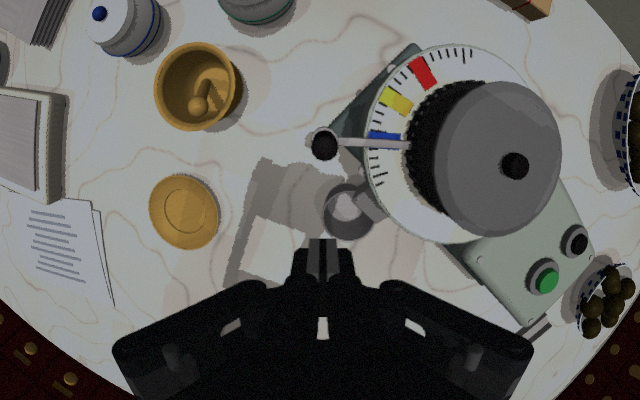

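```bash
cat > w.py <<'E'
from h import *
def wproj(K,M,pos,quat,X):
    Rt=R.from_quat(np.r_[quat[1:],quat[0]]).as_matrix()
    t=Rt.T@(np.array(X)-pos); M=np.array(M); c=M[:3,:3].T@(t-M[:3,3])
    v=np.array([c[0],-c[1],-c[2]]); rr=np.hypot(v[0],v[1]); th=np.arctan2(rr,v[2])
    return np.array([K[0][2],K[1][2]])+K[0][0]*th*v[:2]/rr
E
cat > fit2.py <<'E'
from w import *; import fit
from bench import cams,ctrl
o=ctrl.get_obs();p=cams.camera("wrist");A=(p["camera_matrix"],p["tool_from_camera"],o["eef_pos"],o["eef_rot"])
WO=dict(knobtop=(325,145),lid=(515,164),start=(548,280),stop=(578,242),red=(423,73),yel=(396,101))
def fw(v):
    q=fit.pts(v);return np.array([wproj(*A,q[n])-u for n,u in WO.items()])
print(np.round(fw(fit.g.x),1))
keep=[i for i,(n,_,_) in enumerate(fit.O) if n[0]!="c"]
def f(v): return np.r_[fit.f(v,True).reshape(-1,4)[keep].ravel(),fw(v).ravel()]
g=fit.least_squares(f,fit.g.x,loss="soft_l1")
print(np.round(g.x,4),np.degrees(g.x[3:5]));print(np.round(fw(g.x),1))
print(np.round(fit.f(g.x,True).reshape(-1,4)[keep],1))
for k,q in fit.pts(g.x).items():print(k,np.round(q,4))
E
python3 fit2.py
```

```text
[[-4.9  5.7]
 [ 0.2  0.1]
 [-5.8 -0.2]
 [-3.1  1.8]
 [-5.5 -0.9]
 [-4.8  0.5]]
[ 0.5944  0.0638 -0.2391 -0.6504  0.2537  0.1862 -0.0267] [-37.26299521  14.5367938 ]
[[-0.7  0.1]
 [ 3.1  0.9]
 [-1.3  0.2]
 [ 0.2  0.4]
 [-1.4 -1. ]
 [-1.  -0.3]]
[[-1.1 -0.8 -0.1 -1.6]
 [-1.9  0.   0.4 -1. ]
 [-0.5  0.2 -0.6 -1.7]
 [-1.6 -0.4  0.8 -1.4]
 [-1.5 -0.8 -0.2 -1.5]
 [-1.   0.  -0.2 -2.7]]
lid [0.5944 0.0638 0.258 ]
c1 [ 0.6028 -0.2187  0.17  ]
c2 [ 0.457  -0.1832  0.17  ]
c3 [ 0.5008 -0.0034  0.17  ]
c4 [ 0.6466 -0.0389  0.17  ]
start [ 0.5223 -0.1193  0.1862]
stop [ 0.5806 -0.1335  0.1862]
red [0.6318 0.1334 0.173 ]
yel [0.5975 0.1428 0.173 ]
knobtop [0.5425 0.183  0.236 ]
```

```bash
python3 -m handwheel '[{"offset":[0,0,0.05],"spin":0,"grip":0},{"offset":[0,0.003,0.095],"spin":0,"grip":0},{"offset":[0,0.003,0.095],"spin":0,"grip":0},{"offset":[0.015,0.003,0.095],"spin":0,"grip":0},{"offset":[0.022,0.003,0.095],"spin":0,"grip":0},{"offset":[0.022,0.003,0.095],"spin":0,"grip":0}]'
python3 - <<'E'
from bench import ctrl,cams
import cv2
cv2.imwrite("pics/wrist2.png",cams.camera("wrist")["color"][:,:,::-1])
print(ctrl.get_obs()["wrist_force"])
E
```

```text
time_s: 4.75
eef_pos: [0.5197, 0.1717, 0.3713]
eef_rot: [0.0, 0.974, 0.227, 0.001]
wrist_force: [0.5, -0.1, -0.3]
opening: -0.005
[-0.50837071 -1.19962676  0.19642456]
```

View pics/wrist2.png

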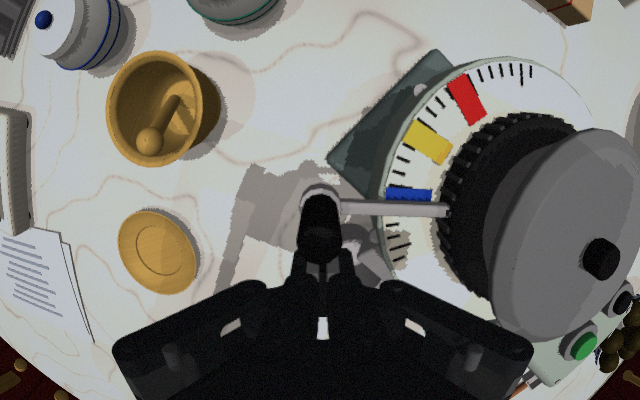

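```bash
python3 -c "
import numpy as np
c=np.array([.0196,.1285])
for d in range(4,57,4):
  a=np.radians(d);print(d,np.round(c-np.array([[np.cos(a),-np.sin(a)],[np.sin(a),np.cos(a)]])@c,3))"
```

```text
4 [ 0.009 -0.001]
8 [ 0.018 -0.001]
12 [ 0.027 -0.001]
16 [ 0.036 -0.   ]
20 [0.045 0.001]
24 [0.054 0.003]
28 [0.063 0.006]
32 [0.071 0.009]
36 [0.079 0.013]
40 [0.087 0.017]
44 [0.095 0.022]
48 [0.102 0.028]
52 [0.109 0.034]
56 [0.115 0.04 ]
```

```bash
python3 -m handwheel '[{"offset":[0.009,-0.001,0],"spin":4,"grip":0},{"offset":[0.018,-0.001,0],"spin":8,"grip":0},{"offset":[0.027,-0.001,0],"spin":12,"grip":0},{"offset":[0.036,0,0],"spin":16,"grip":0},{"offset":[0.045,0.001,0],"spin":20,"grip":0},{"offset":[0.045,0.001,0],"spin":20,"grip":0}]'
python3 - <<'E'
from bench import ctrl,cams
import cv2
cv2.imwrite("pics/wrist3.png",cams.camera("wrist")["color"][:,:,::-1])
print(ctrl.get_obs()["wrist_force"])
E
```

```text
time_s: 5.55
eef_pos: [0.5596, 0.1903, 0.37]
eef_rot: [-0.0, 0.999, 0.054, 0.0]
wrist_force: [-0.3, 0.8, -0.8]
opening: -0.001
[ 0.0226924  -0.17412806  0.05895321]
```

View pics/wrist3.png

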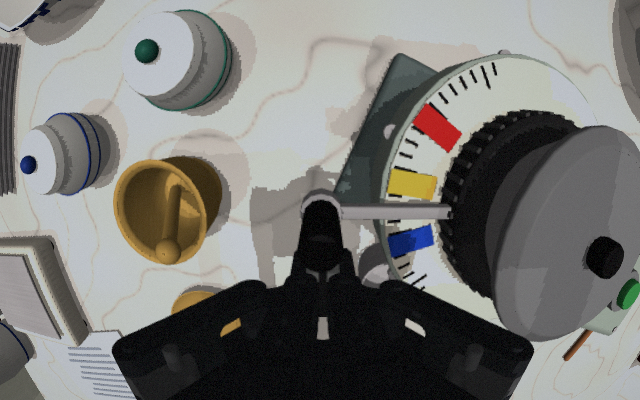

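```bash
python3 -m handwheel '[{"offset":[0.009,-0.001,0],"spin":4,"grip":0},{"offset":[0.018,-0.001,0],"spin":8,"grip":0},{"offset":[0.027,-0.001,0],"spin":12,"grip":0},{"offset":[0.036,0,0],"spin":16,"grip":0},{"offset":[0.045,0.001,0],"spin":20,"grip":0},{"offset":[0.054,0.003,0],"spin":24,"grip":0},{"offset":[0.054,0.003,0],"spin":24,"grip":0}]'
python3 - <<'E'
from bench import ctrl,cams
import cv2
cv2.imwrite("pics/wrist4.png",cams.camera("wrist")["color"][:,:,::-1])
print(ctrl.get_obs()["wrist_force"])
E
```

```text
time_s: 6.48
eef_pos: [0.6134, 0.193, 0.3696]
eef_rot: [-0.0, 0.988, -0.154, -0.0]
wrist_force: [0.4, -0.2, 0.2]
opening: 0.004
[-0.47793901 -0.38679442 -0.59899208]
```

View pics/wrist4.png

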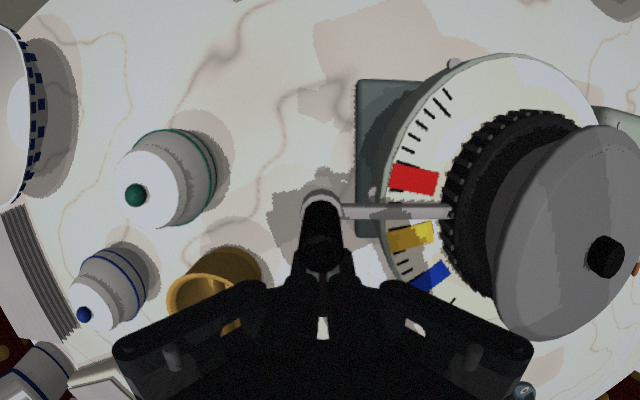

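```bash
cat > meas.py <<'E'
from w import *
from bench import cams,ctrl,landmark_of
import cv2,sys
def back(p,o,uv,z):
    K=p["camera_matrix"];M=np.array(p["tool_from_camera"]);d=np.array(uv,float)-[K[0][2],K[1][2]]
    r=np.hypot(*d);th=r/K[0][0];v=np.r_[d/r*np.sin(th),np.cos(th)];c=np.array([v[0],-v[1],-v[2]])
    q=o["eef_rot"];Rt=R.from_quat(np.r_[q[1:],q[0]]).as_matrix()
    D=Rt@M[:3,:3]@c;P=o["eef_pos"]+Rt@M[:3,3];return P+D*(z-P[2])/D[2]
if __name__=="__main__":
    o=ctrl.get_obs();p=cams.camera("wrist");im=p["color"].astype(int)
    cv2.imwrite("pics/"+sys.argv[1]+".png",p["color"][:,:,::-1])
    m=((im[...,0]>130)&(im[...,1]<80)&(im[...,2]<80)).astype(np.uint8)
    n,l,st,ce=cv2.connectedComponentsWithStats(m);i=1+np.argmax(st[1:,4]);print("red",ce[i],st[i])
    X=back(p,o,ce[i],.173);print("red world",X)
    for t in["lever_over_scale","red_mark","lever_knob","collar_axis"]:
        z=dict(lever_over_scale=.186,red_mark=.173,lever_knob=.214,collar_axis=.19)[t]
        for d in landmark_of(p,t)[:2]:print(t,np.round(d["uv"],1),round(d["confidence"],2),np.round(back(p,o,d["uv"],z),4))
    c=im[165:245,340:460,::-1].astype(np.uint8);cv2.imwrite("pics/"+sys.argv[1]+"z.png",cv2.resize(c,None,fx=6,fy=6,interpolation=cv2.INTER_NEAREST))
E
python3 meas.py m5
```

```text
red [412.74347435 179.09540954] [ 388  163   51   33 1111]
red world [0.6308267  0.13291931 0.173     ]
lever_over_scale [414.4 211.7] 0.9 [0.6169 0.1389 0.186 ]
red_mark [413.4 177.3] 0.58 [0.6317 0.1323 0.173 ]
lever_knob [321.7 229.9] 0.75 [0.6335 0.1862 0.214 ]
```

View pics/m5z.png

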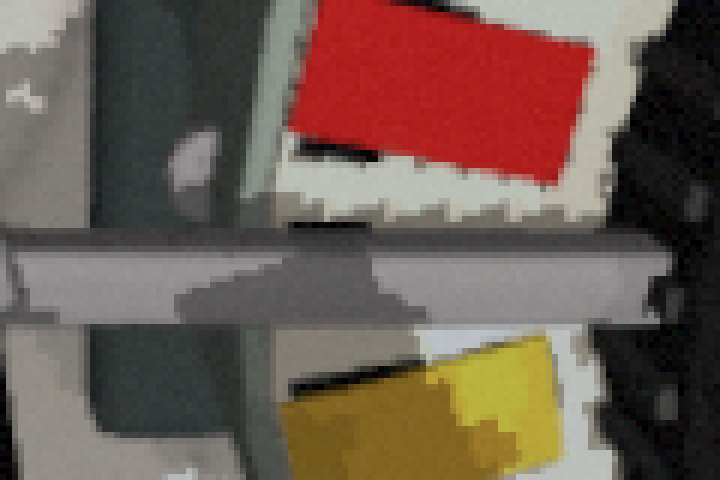

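Run:
```python
from meas import *
o=ctrl.get_obs();p=cams.camera("wrist")
pts=[back(p,o,(u,212.7),.190) for u in (365,413,440)]
print(np.round(pts,4)); d=pts[0]-pts[2]; print("lever dir",np.degrees(np.arctan2(d[1],d[0])))
X=back(p,o,(412.7,179.1),.173)
for C in [(.594,.065),(.5944,.0638),(.592,.065)]:
    C=np.array(C);print([np.degrees(np.arctan2(*(q[:2]-C)[::-1])).round(2) for q in pts+[X]],np.hypot(*(X[:2]-C)))
# axis estimate: intersection of lever line with red-mark centre at distance 79mm
u=d[:2]/np.hypot(*d[:2]);r=X[:2]-pts[1][:2];a=r@u;b=r@np.array([-u[1],u[0]]);print("perp red offset from lever line",b,"angle",np.degrees(np.arcsin(b/.079)))
```

```text
[[0.6262 0.1651 0.19  ]
 [0.6182 0.1406 0.19  ]
 [0.6133 0.1258 0.19  ]]
lever dir 71.8029432206014
[np.float64(72.16), np.float64(72.25), np.float64(72.39), np.float64(61.62)] 0.07716521320570506
[np.float64(72.57), np.float64(72.78), np.float64(73.05), np.float64(62.3)] 0.07803633773780315
[np.float64(71.13), np.float64(70.89), np.float64(70.7), np.float64(60.33)] 0.07813561896332147
perp red offset from lever line -0.014260933166407516 angle -10.39994151982106
```

```bash
python3 -m handwheel '[{"offset":[0.009,-0.001,0],"spin":4,"grip":0},{"offset":[0.018,-0.001,0],"spin":8,"grip":0},{"offset":[0.018,-0.001,0],"spin":8,"grip":0},{"offset":[0.018,-0.001,0],"spin":8,"grip":0}]'; python3 meas.py m6
```

```text
time_s: 7.32
eef_pos: [0.6307, 0.1885, 0.3696]
eef_rot: [0.0, 0.975, -0.223, 0.0]
wrist_force: [-0.2, 1.2, -0.8]
opening: -0.002
red [410.62583893 192.68959732] [387 185  47  17 596]
red world [0.6328801  0.13063533 0.173     ]
lever_over_scale [415.5 209.9] 0.97 [0.6276 0.1335 0.186 ]
lever_over_scale [151.7 298. ] 0.3 [0.6417 0.3109 0.186 ]
red_mark [409.3 196. ] 0.62 [0.6314 0.1321 0.173 ]
```

View pics/m6z.png

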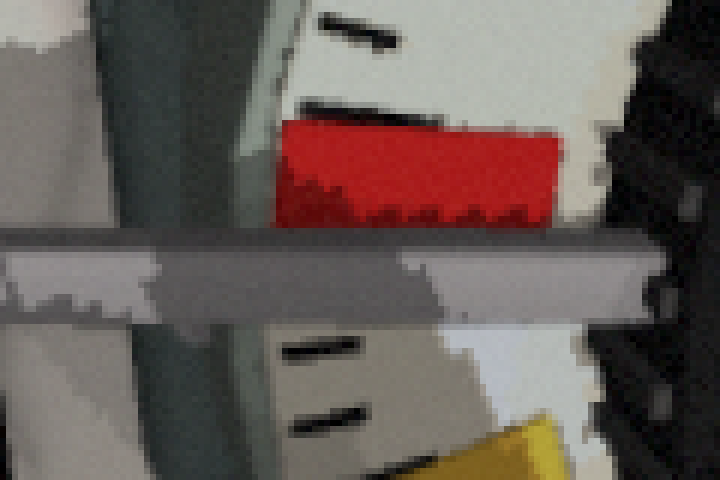

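```bash
cat > rem.py <<'E'
from meas import *
o=ctrl.get_obs();p=cams.camera("wrist")
v,eu,ev=map(float,sys.argv[1:4])
pts=[back(p,o,(u,v),.190) for u in (365,411,440)]
d=pts[0]-pts[2];u=d[:2]/np.hypot(*d[:2]);n=np.array([u[1],-u[0]])
E=back(p,o,(eu,ev),.173)
print("lever dir",np.degrees(np.arctan2(u[1],u[0])),"far red edge ahead of lever line mm",1e3*(E[:2]-pts[1][:2])@n,"(centred: 7)")
X=np.array([.6308,.1329]);print("stored red centre ahead mm",1e3*(X-pts[1][:2])@n)
E
python3 rem.py 212.7 410 186.3
```

```text
lever dir 63.78529391572997 far red edge ahead of lever line mm 10.003161334504052 (centred: 7)
stored red centre ahead mm 3.4118439923490285
```

```bash
python3 -m handwheel '[{"offset":[0.0025,0,0],"spin":1,"grip":0},{"offset":[0.0048,-0.0007,0],"spin":2.1,"grip":0},{"offset":[0.0048,-0.0007,0],"spin":2.1,"grip":0},{"offset":[0.0048,-0.0007,0],"spin":2.1,"grip":0}]'; python3 meas.py m7
```

```text
time_s: 8.12
eef_pos: [0.6356, 0.1871, 0.3696]
eef_rot: [-0.0, 0.97, -0.241, 0.0]
wrist_force: [-0.5, 1.5, -0.1]
opening: -0.002
red [413.35905045 195.79525223] [389 192  44  11 337]
red world [0.63316993 0.12856493 0.173     ]
lever_over_scale [416.1 209.9] 0.91 [0.6303 0.1321 0.186 ]
red_mark [409.2 200. ] 0.58 [0.632  0.1318 0.173 ]
lever_knob [320.2 230.5] 0.56 [0.6546 0.1776 0.214 ]
```

View pics/m7z.png

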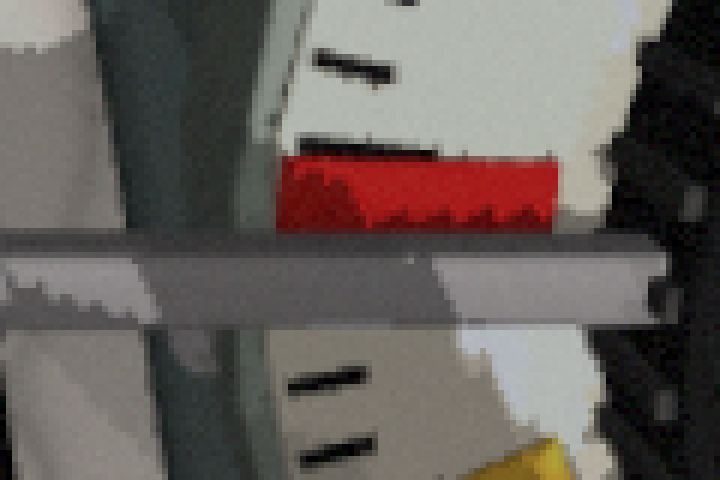

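```bash
python3 rem.py 213.2 410 191.2
```

```text
lever dir 61.647670291192455 far red edge ahead of lever line mm 7.3776328548144425 (centred: 7)
stored red centre ahead mm 0.6207720041092086
```

```bash
python3 -m handwheel '[{"offset":[-0.02,0,0],"spin":0,"grip":0},{"offset":[-0.053,0,-0.02],"spin":0,"grip":0},{"offset":[-0.053,0,-0.04],"spin":0,"grip":0},{"offset":[-0.053,0,-0.04],"spin":0,"grip":0}]'; python3 meas.py m8
```

```text
time_s: 8.93
eef_pos: [0.5897, 0.2117, 0.4125]
eef_rot: [-0.001, 0.97, -0.241, 0.003]
wrist_force: [-0.3, 0.3, 0.2]
opening: -0.0
red [396.92268041 104.56185567] [378 101  40   8 194]
red world [0.63545904 0.13043644 0.173     ]
lever_over_scale [400.2 112.2] 0.65 [0.6313 0.1335 0.186 ]
red_mark [394.8 106.8] 0.74 [0.6347 0.1325 0.173 ]
lever_knob [322.8 110.7] 0.61 [0.6543 0.1773 0.214 ]
```

View pics/m8.png

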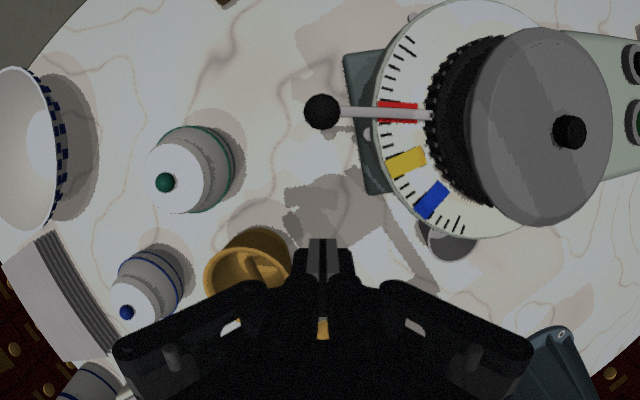

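```bash
python3 -c "
import cv2
i=cv2.imread('pics/m8.png')[80:150,350:450];cv2.imwrite('pics/m8c.png',cv2.resize(i,None,fx=8,fy=8,interpolation=0))"
```

```text
(no output)
```

View pics/m8c.png

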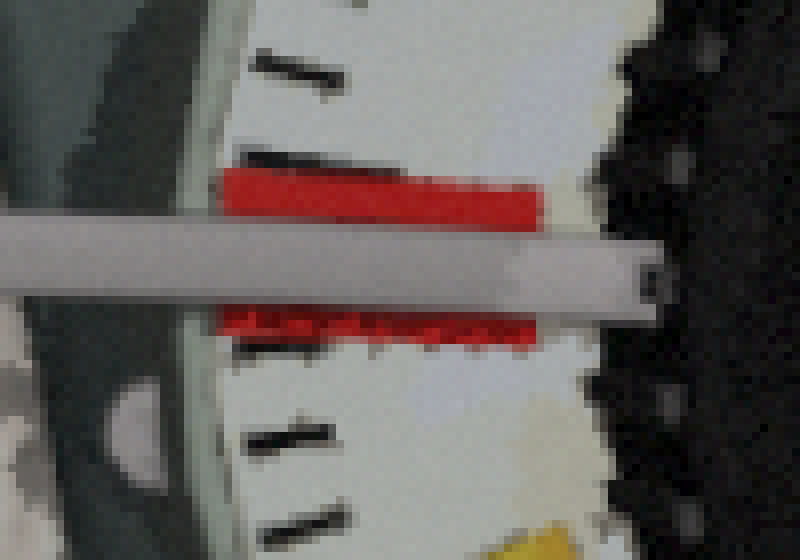

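Run:
```python
from meas import *
o=ctrl.get_obs();p=cams.camera("wrist")
g=lambda a,b,z:back(p,o,(350+a/8-.06,80+b/8-.06),z)[:2]
L=[g(100,(216+296)/2,.19),g(380,(226+308)/2,.19),g(620,(240+320)/2,.19)]
u=L[0]-L[2];u/=np.hypot(*u);n=np.array([u[1],-u[0]])
print("lever dir",np.degrees(np.arctan2(u[1],u[0])))
a,b=g(380,178,.173),g(380,340,.173)
print([round(1e3*(q-L[1])@n,2) for q in (a,b,(a+b)/2)])
r1,r2=g(225,172,.173),g(540,188,.173);e=r1-r2;print("red edge dir",np.degrees(np.arctan2(e[1],e[0])))
r1,r2=g(225,334,.173),g(535,347,.173);e=r1-r2;print("red edge dir",np.degrees(np.arctan2(e[1],e[0])))
```

```text
lever dir 61.93969117271963
[np.float64(7.32), np.float64(-6.37), np.float64(0.47)]
red edge dir 62.08605603601115
red edge dir 61.9935950932565
```

```bash
python3 -m handwheel '[{"offset":[0,0,-0.06],"spin":0,"grip":0},{"offset":[0,0,-0.07],"spin":0,"grip":0},{"offset":[0.015,0.05,-0.07],"spin":0,"grip":0},{"offset":[0.03,0.10,-0.07],"spin":0,"grip":0},{"offset":[0.045,0.15,-0.07],"spin":0,"grip":0},{"offset":[0.06,0.20,-0.07],"spin":0,"grip":0},{"offset":[0.075,0.25,-0.07],"spin":0,"grip":0},{"offset":[0.088,0.30,-0.07],"spin":0,"grip":0},{"offset":[0.095,0.324,-0.07],"spin":0,"grip":0},{"offset":[0.095,0.324,-0.07],"spin":0,"grip":0},{"offset":[0.095,0.324,-0.07],"spin":0,"grip":0}]'
python3 - <<'E'
from meas import *
o=ctrl.get_obs();p=cams.camera("wrist");im=p["color"].astype(int)
cv2.imwrite("pics/m9.png",p["color"][:,:,::-1])
for d in landmark_of(p,"start_top")[:2]:print(d["uv"],d["confidence"],back(p,o,d["uv"],.185))
m=((im[...,1]>im[...,0]+50)&(im[...,1]>im[...,2]+40)).astype(np.uint8)
n,l,st,ce=cv2.connectedComponentsWithStats(m);i=1+np.argmax(st[1:,4]);print(ce[i],st[i],back(p,o,ce[i],.185))
s=cams.camera("scene")
cv2.imwrite("pics/s9.png",cv2.resize(s["color"][80:280,190:490,::-1],None,fx=2,fy=2))
E
```

```text
time_s: 10.6
eef_pos: [0.521, -0.1184, 0.4792]
eef_rot: [-0.0, 0.97, -0.241, -0.0]
wrist_force: [0.0, 0.2, 0.1]
opening: -0.004
[320.7, 194.8] 0.68 [ 0.51921418 -0.11617349  0.185     ]
[319.32684825 183.16342412] [305 177  32  17 257] [ 0.52917622 -0.12009072  0.185     ]
```

View pics/m9.png

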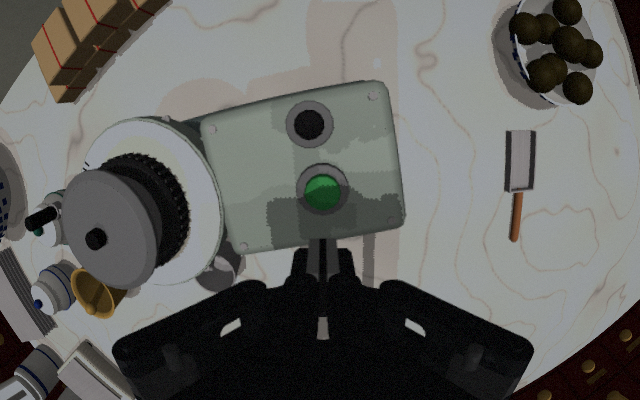

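View pics/s9.png

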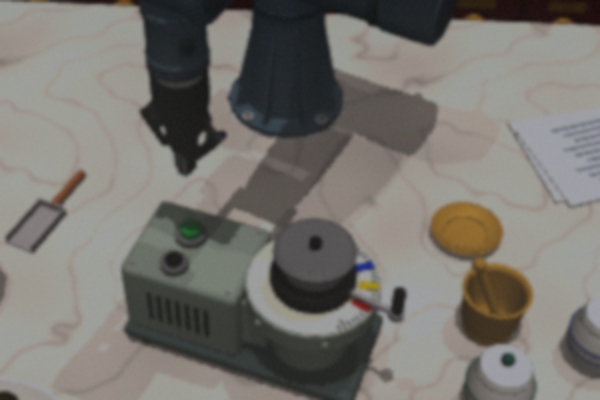

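```bash
python3 -m handwheel '[{"offset":[0,-0.001,0.05],"spin":0,"grip":0},{"offset":[0,-0.001,0.10],"spin":0,"grip":0},{"offset":[0,-0.001,0.112],"spin":0,"grip":0},{"offset":[0,-0.001,0.112],"spin":0,"grip":0},{"offset":[0,-0.001,0.112],"spin":0,"grip":0}]'
python3 - <<'E'
from meas import *
print(ctrl.get_obs()["wrist_force"])
p=cams.camera("wrist")
cv2.imwrite("pics/m10.png",cv2.resize(p["color"][120:270,220:420,::-1],None,fx=4,fy=4))
E
```

```text
time_s: 11.38
eef_pos: [0.5223, -0.1182, 0.3701]
eef_rot: [0.0, 0.97, -0.241, 0.002]
wrist_force: [-0.8, -0.5, -0.4]
opening: -0.001
[-0.84497469 -0.45061022 -0.38158321]
```

View pics/m10.png

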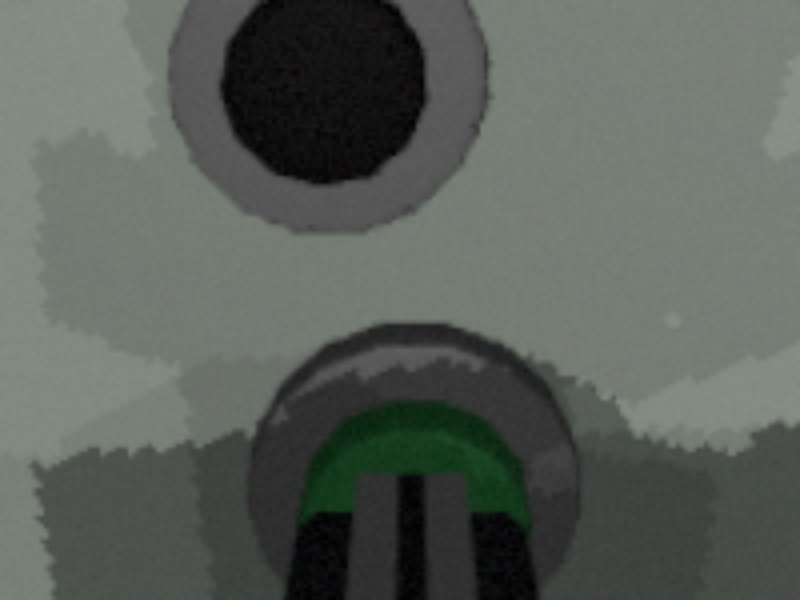

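```bash
python3 -m handwheel '[{"offset":[0,0,0.006],"spin":0,"grip":0},{"offset":[0,0,0.010],"spin":0,"grip":0},{"offset":[0,0,0.012],"spin":0,"grip":0},{"offset":[0,0,0.014],"spin":0,"grip":0},{"offset":[0,0,0.014],"spin":0,"grip":0}]'
```

```text
time_s: 12.05
eef_pos: [0.5222, -0.1183, 0.3589]
eef_rot: [0.001, 0.97, -0.241, 0.002]
wrist_force: [-9.4, 4.5, 31.4]
opening: -0.001
```

Run:
```python
from meas import *
print(ctrl.get_obs()["wrist_force"])
p=cams.camera("wrist")
cv2.imwrite("pics/m11.png",cv2.resize(p["color"][120:270,220:420,::-1],None,fx=4,fy=4))
```

```text
[-9.38943007  4.47599486 31.39710872]
```

View pics/m11.png

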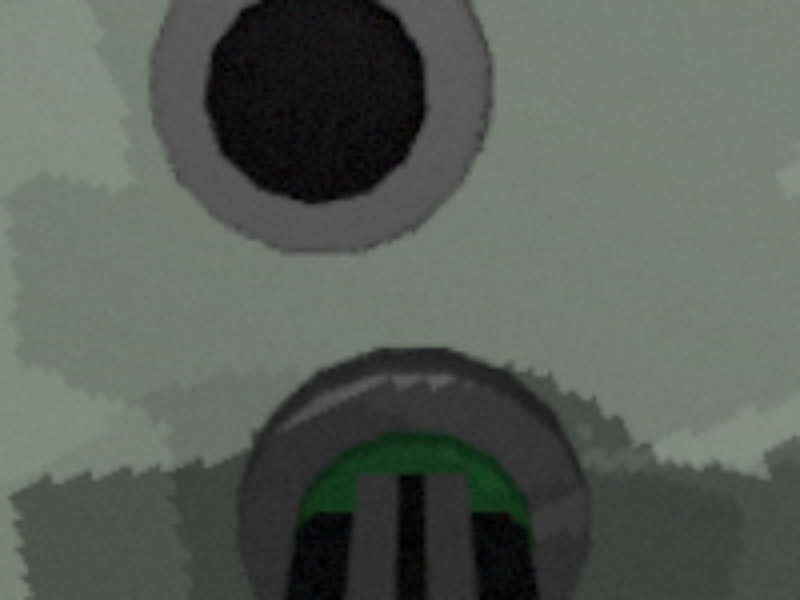

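```bash
python3 -m handwheel '[{"offset":[0,0,-0.003],"spin":0,"grip":0},{"offset":[0,0,-0.02],"spin":0,"grip":0},{"offset":[0,0,-0.07],"spin":0,"grip":0},{"offset":[-0.04,0,-0.12],"spin":0,"grip":0},{"offset":[-0.09,0,-0.12],"spin":0,"grip":0},{"offset":[-0.09,0,-0.12],"spin":0,"grip":0},{"offset":[-0.09,0,-0.12],"spin":0,"grip":0}]'
python3 - <<'E'
from meas import *
print(ctrl.get_obs()["wrist_force"])
p=cams.camera("wrist");cv2.imwrite("pics/m12.png",p["color"][:,:,::-1])
s=cams.camera("scene")
cv2.imwrite("pics/s12.png",cv2.resize(s["color"][115:265,230:430,::-1],None,fx=4,fy=4))
s=cams.camera("top")
cv2.imwrite("pics/t12.png",s["color"][:,:,::-1])
E
```

```text
time_s: 12.98
eef_pos: [0.4419, -0.0759, 0.4739]
eef_rot: [0.0, 0.97, -0.241, 0.0]
wrist_force: [0.1, -0.5, -0.8]
opening: 0.001
[ 0.05947134 -0.51878324 -0.84229017]
```

View pics/m12.png

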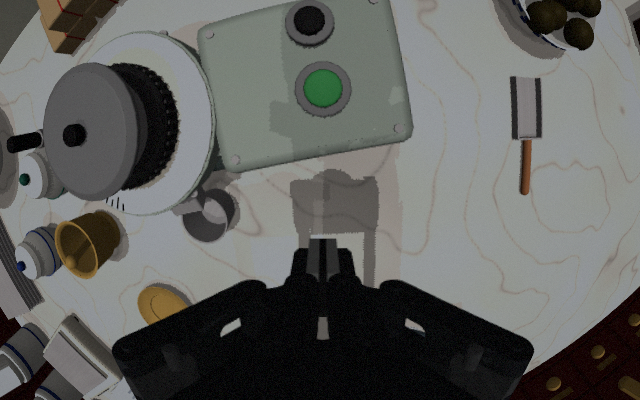

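View pics/s12.png

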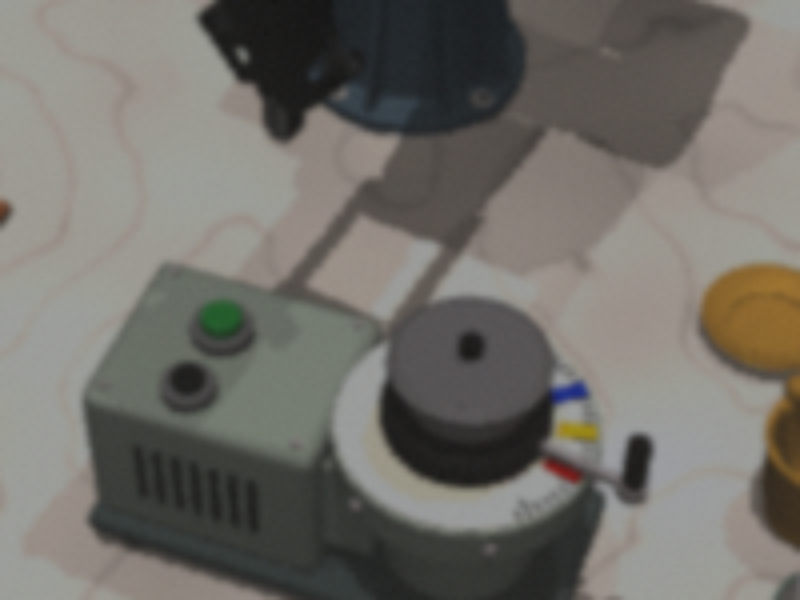

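View pics/t12.png

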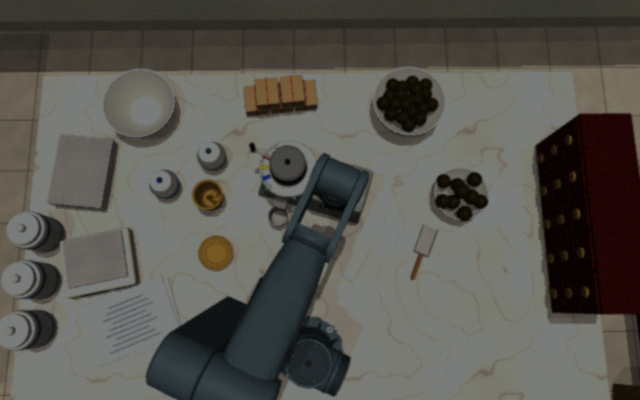

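```bash
python3 -c "
from bench import ctrl
print(ctrl.hand_in())"
```

```text
the job is handed in; nothing more can be done
None
```

I pushed the lever's knob round with the closed fingertips until the lever stood over the red mark. Then I pressed the green start button once, let it come up, and backed away. The job is handed in, at about 13 s on the robot's clock.

- **Lever:** seen almost straight down with the wrist camera before the press, its centre line was about 0.5 mm (0.3°) short of the red mark's centre. It ran parallel to the mark to about 0.15°. After the press I checked it only in the scene camera, where it still stood over the red mark.
- **Start button:** I stopped pressing at about 31 N upward on the wrist, well over the 5 N it needs. The picture showed the button sunk with the fingertips inside its rim, and afterwards it stood up again. I could not read its travel directly.
- **Everything else:** before-and-after pictures from above showed no visible shift in the other things on the counter. The arm ended clear of everything, with under 1 N on the wrist.
- **Disagreements:** my first position fit from the fixed cameras was off by a few millimetres, so I corrected it with the wrist camera. The button's top also turned out a few millimetres higher than I had estimated.

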